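# Push the board nest under the hand press and lock it in its gate

### The arm

A 7-joint arm with a two-finger parallel gripper is mounted at the origin on the work surface. World frame = base frame: x ahead of the robot, y to its left, z up, the work surface at z = 0. Lengths are in m, angles in degrees, forces in N, time in s.
With the tool pointing down it reaches from about 0.425 to 0.8 m from the base axis. Payload 8.3 kg.
Tool frame: the origin (TCP) lies at the very end of the fingers, on their centre line; the grasp point (between the pads) lies ctrl.grasp_offset behind it (ctrl.grasp_offset is the distance from the TCP to the grasp point, in m); z points along the fingers, y is the direction in which the jaws open and shut (so a half turn about z gives the same grasp; the last joint's range is limited). The gripper opens to 85 mm and grips with 20 to 120 N. Pads are 22 mm wide; open, the fingers measure 114 mm over their backs; the gripper's body (76 mm by 85 mm) begins 54 mm behind the grasp point. The pads swing forward as they close: fully open they stand 13 mm farther back than shut.
Start: joints at [-80.896, 21.967, 0.94, 78.501, -0.361, 79.538, -2.664], TCP at [0.137, 0.61, 0.231] pointing down, gripper open.
Joint ranges: [-169.22, 169.22], [-14.56, 117.87], [-87.37, 89.26], [10.42, 133.3], [-82.24, 262.24], [0.94, 117.77], [-172.7, 172.7]. Speed limits (degrees/s): [136.94, 136.94, 172.46, 172.46, 180, 180, 180].

### API

Orientations are given as a 3x3 rotation matrix whose columns are the frame's x, y, z axes.
In Python, from bench import ctrl gives the robot as it stands. The module is installed in compiled form; this text tells all that it offers.
- The arm moves only by the tool arm_command, never from a script. Its argument "increments" is a list of rows, each a list of 7 numbers: the turn, a rotation vector about the tool's x, y, z in rad, then the shift along the tool's x, y, z in mm, then the finger opening in mm, from 0 to 85.4. In form: [[ax, ay, az, dx, dy, dz, gripper], ...]. A call has 1 to 12 rows; each row shifts and turns the commanded pose from where the row before left it, along the tool's axes as they then stand; what a row does not reach is not made up. A row lasts 1/10 s, in which the tool goes at most 50 mm and 8.59 degrees, less where a joint would pass 70% of its speed; a pose out of reach is approached as far as the arm can. A call is refused whole if a number of a shift passes 50 or a number of a turn 0.15, either way. A call with a gripper value outside its range is refused whole. The fingers move at their own pace and stop on an object; "squeeze" is the grip in N (left out, the last holds). Time passes only in rows, so rows that do not move let the fingers close. It gives the time, the measured TCP pose, the force and the opening at its end, in the units of the state.
- ctrl.observe(): the state, without advancing time (a new reading comes with each control period).
- ctrl.capture(name): name is "scene" or "top"; returns (picture, depth): 420x560x3 uint8, blue, green, red; 420x560 float32, m along the optical axis (not along the pixel's ray), 0 where there is no reading.
- ctrl.camera_model(name): a dict with "camera_matrix" (3x3 intrinsics, pixels), "distortion" ([k1, k2, p1, p2, k3] as OpenCV has them; the pictures are not rectified), "rvec" (rotation vector, rad) and "tvec" (3), from world to camera coordinates, as OpenCV has them. Camera axes: x right, y down, z forward; pixel columns grow to the right and rows downward; lengths in m; the calibration is good to about 2 mm. A picture is of the moment at which its call begins. camera_model takes no time and is no camera call.
- ctrl.sign_off(): hands the job in, once; it reports no verdict.
The state is a dict: "t": time; "joint_pos": joint angles; "qvel": joint speeds; "joint_efforts": joint torques, N m; "ee_pos": TCP position; "tcp_rot": TCP orientation; "wrist_force": force on the tool from outside, world axes, zero at the start; "torque": the same for the moment, N m; "grip_width": finger opening in m.
Only numpy, scipy, OpenCV 4.12 (cv2) and the standard library are available. Lean on these libraries where they do the work, as an engineer would, in place of code of your own. Each camera call takes 0.05 s, during which the arm holds its last target.

### The job

Push the upright black lock post along its L-shaped slot until the nest with the circuit board is fully in under the hand press, then push the post sideways round the corner to the very end of the short leg, so that the nest is locked there. Work only by pushing the post with the fingers: do not grip it, do not touch the circuit board, and leave the bottle, screwdriver, steel block and parts tray where they are. Finish with the hand drawn clear.

Things in the scene. Friction and masses are not known exactly. Their poses are not given: they have to be found in the camera images.
- fixture: Brown board fixture fixed on the bench: base plate 305 x 480 x 20 mm, turned by up to 0.35 rad. Origin on the bench near the plate's middle; z up; x points across the rails, from the gate plate (negative x, nearer the robot) to the nest; y points along the rails, away from the press. The nest slides in towards -y.
- gate: Flat aluminium gate plate on the fixture with the L-shaped slot, 12 mm wide. Its frame is that of the fixture: the plate covers x -145 to -60 mm, y 0 to 195 mm, and its top face is 40 mm above the bench (screw heads 0.5 mm more). Nothing stands above it but the lock post.
- press: Hand press at the fixture's end, fixed; a bystander. Its frame is that of the fixture: it fills x -45 to 105 mm, y -265 to -75 mm, up to 295 mm above the bench, so nothing of it is above the gate plate.
- post (a point): Middle of the lock post: black, upright, round, 16 mm diameter (20 at its top), from 44 to 84 mm above the bench, this point on its axis 64 mm above it. Below are a 22 mm collar (41 to 44 mm up) and a 10 mm pin that can only follow the slot. In the long leg it takes the whole nest along (about 3 to 6 N), in the short leg it moves alone (1 to 3 N). It stays where it is left.
- slot_start (a point): Where the post's axis stands at the open-nest end of the long leg, on the gate plate's top face (40 mm above the bench).
- slot_corner (a point): Where the post's axis stands at the corner of the L, on the gate plate's top face: 120 mm from slot_start in the fixture's -y direction. The inner corner is rounded.
- slot_end (a point): Where the post's axis stands at the end of the short leg, on the gate plate's top face: 25 mm from slot_corner in the fixture's +x direction. The post ends here.
- carriage (a joint): Travel of the nest along the rails in m: 0 fully out (post at slot_start), about 0.120 fully in under the press (post at slot_corner; the slot's end stops it at 0.121). Grows towards the fixture's -y.
- lock (a joint): Travel of the post across, into the short leg, in m: 0 in the long leg, about 0.025 at the end of the short leg (locked). Grows towards the fixture's +x.
- board: Green circuit board, 122 x 184 mm, fixed in the orange nest plate and moving with it; origin at the middle of its underside, 46 mm above the bench; parts on it reach 59 mm above the bench. Not to be touched. It lies on the fixture's +x side of the gate plate, its nearest edge 74 mm from the long leg's middle line.
- bottle_mid (a point): Centre of a white plastic bottle standing on the bench, 50 mm diameter, 130 mm tall; a bystander.
- driver: Screwdriver lying on the bench along its own x axis; a bystander. Origin on the bench below its middle.
- block_mid (a point): Centre of a loose steel block 45 x 30 x 30 mm lying on the bench; a bystander.
- tray_mid (a point): Centre of a black parts tray 100 x 140 x 40 mm with small metal parts, on the bench; a bystander.

How it is judged:
By the outcome, as a careful person would: the job done as asked, in the order asked, and still so for the second after the job is handed in, with the robot touching nothing.
It also fails if it takes over 42 s, if anything falls off the work surface, if the arm or the gripper's body presses on something with over 40 N, if the wrist force passes 120 N, or if a joint passes its speed limit or range.

## Working session

There is one attempt and no reset: what is moved stays moved. The work goes in short steps, Python scripts to look and compute and a tool call to move; the robot and the scene stay as the last step left them, time stands still between calls to the robot, and variables do not carry over. Pictures are saved under pics/ and viewed, and the job is handed in when it is done.

Besides the shell and the picture viewer there is one more tool, called in YAML: its name, and indented under it one key for each argument. arm_command: Moves the arm, as the interface text tells. Its arguments: {"type":"object","properties":{"increments":{"type":"array"},"squeeze":{"type":"number"}},"required":["increments"]}

```bash
mkdir -p pics; python3 - <<'E'
from bench import ctrl
import cv2,numpy as np
s=ctrl.observe()
for k in('t','ee_pos','tcp_rot','wrist_force','grip_width'):print(k,np.round(s[k],4))
print(ctrl.grasp_offset)
for n in('scene','top'):
    p,d=ctrl.capture(n);cv2.imwrite(f'pics/{n}0.png',p);np.savez(f'{n}0.npz',p=p,d=d)
    m=ctrl.camera_model(n);print(m)
E
```

```text
t 0.0
ee_pos [0.1374 0.6092 0.2303]
tcp_rot [[-9.755e-01  2.199e-01 -4.000e-04]
 [ 2.199e-01  9.755e-01 -1.900e-03]
 [-1.000e-04 -2.000e-03 -1.000e+00]]
wrist_force [0.4894 0.3532 0.3459]
grip_width 0.0855
0.0187
{'camera_matrix': array([[407.59815549,   0.        , 276.11439881],
       [  0.        , 407.59815549, 216.43891171],
       [  0.        ,   0.        ,   1.        ]]), 'distortion': array([-0.10020671,  0.        ,  0.        ,  0.        ,  0.        ]), 'rvec': array([ 1.89076821,  1.88165777, -0.54285165]), 'tvec': array([-0.04625613, -0.4478347 ,  1.40900725])}
{'camera_matrix': array([[493.82972885,   0.        , 275.54966299],
       [  0.        , 493.82972885, 218.49329081],
       [  0.        ,   0.        ,   1.        ]]), 'distortion': array([-0.10230631,  0.        ,  0.        ,  0.        ,  0.        ]), 'rvec': array([ 2.18568268, -2.21872922,  0.08048222]), 'tvec': array([0.03982906, 0.59148145, 0.95301137])}
```

View pics/scene0.png

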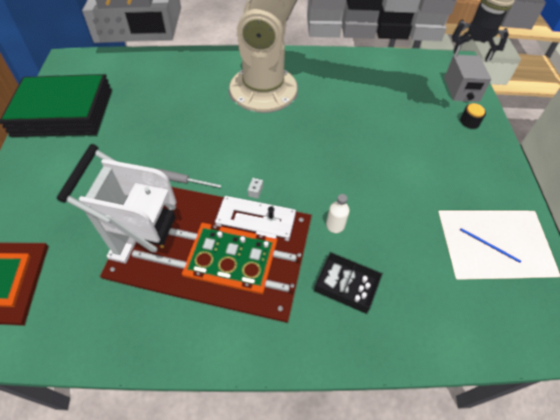

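View pics/top0.png

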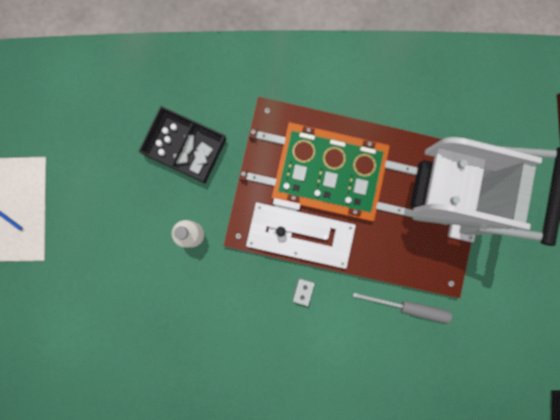

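The scene view shows the post at about (270,212) and the top view shows it at about (281,232). The slot runs right to about (333,240), then turns up towards the nest. Next I zoom in and measure.

```bash
cat > h.py <<'E'
import numpy as np,cv2
from bench import ctrl
def ray(n,uv):
    m=ctrl.camera_model(n);R=cv2.Rodrigues(m['rvec'])[0];t=m['tvec']
    q=cv2.undistortPoints(np.array([[uv]],float),m['camera_matrix'],m['distortion'])[0,0]
    d=R.T@np.array([q[0],q[1],1]);return -R.T@t,d/np.linalg.norm(d)
def onz(n,uv,z):
    o,d=ray(n,uv);return o+d*(z-o[2])/d[2]
def two(a,b):
    o1,d1=ray('top',a);o2,d2=ray('scene',b)
    A=np.stack([d1,-d2],1);k=np.linalg.lstsq(A,o2-o1,rcond=None)[0]
    p,q=o1+k[0]*d1,o2+k[1]*d2;return (p+q)/2,np.linalg.norm(p-q)
def proj(n,P):
    m=ctrl.camera_model(n);return cv2.projectPoints(np.array(P,float).reshape(-1,3),m['rvec'],m['tvec'],m['camera_matrix'],m['distortion'])[0][:,0]
E
python3 - <<'E'
import numpy as np,cv2
from h import *
for n,(u,v,w,h) in dict(top=(235,195,130,80),scene=(205,185,110,65)).items():
    p=np.load(n+'0.npz')['p'][v:v+h,u:u+w]
    cv2.imwrite(f'pics/{n}z.png',cv2.resize(p,None,fx=6,fy=6,interpolation=cv2.INTER_CUBIC))
p=np.load('top0.npz')['p'];hsv=cv2.cvtColor(p,cv2.COLOR_BGR2HSV)
# plate: low sat, bright
m=((hsv[...,1]<60)&(hsv[...,2]>140)).astype(np.uint8);r=np.zeros_like(m);r[198:275,240:362]=1
m=cv2.morphologyEx(m*r,cv2.MORPH_CLOSE,np.ones((15,15)))
for c in cv2.findContours(m,0,2)[0]:
    if cv2.contourArea(c)>500:
        b=cv2.boxPoints(cv2.minAreaRect(c));print('plate',cv2.minAreaRect(c))
        for q in b: print(q,onz('top',q,.04).round(4))
# fixture
m=cv2.inRange(hsv,(0,100,40),(12,255,140))
m=cv2.morphologyEx(m,cv2.MORPH_CLOSE,np.ones((5,5)))
ys,xs=np.nonzero(m);print(len(xs))
cv2.imwrite('pics/m.png',m)
E
```

```text
plate ((298.18292236328125, 228.1463623046875), (111.32980346679688, 59.2967414855957), 12.094757080078125)
[237.54146 245.47318] [0.5402 0.1047 0.04  ]
[249.96584 187.49269] [0.651  0.0796 0.04  ]
[358.8244  210.81955] [ 0.6032 -0.1293  0.04  ]
[346.40002 268.80005] [ 0.4923 -0.1027  0.04  ]
17104
```

View pics/topz.png

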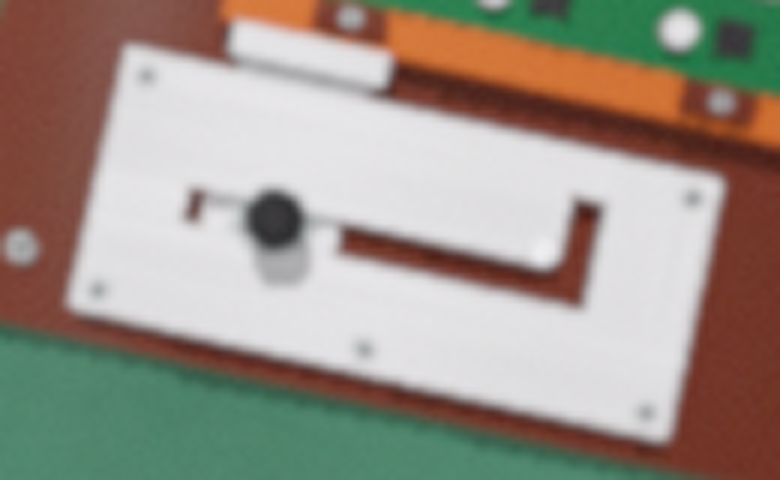

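View pics/scenez.png

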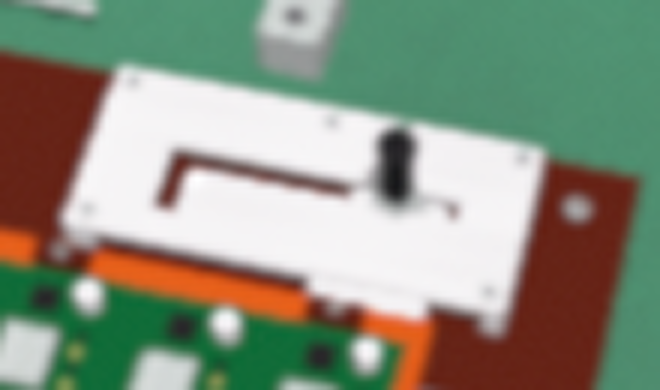

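```bash
python3 - <<'E'
from h import *
T=lambda x,y:((x+.5)/6-.5+235,(y+.5)/6-.5+195)
S=lambda x,y:((x+.5)/6-.5+205,(y+.5)/6-.5+185)
# plate corners: (+x,+y),(+x,-y),(-x,-y),(-x,+y)
c=[onz('top',T(*q),.04)[:2] for q in [(125,45),(725,180),(668,440),(68,308)]]
f=np.array([[-60,195],[-60,0],[-145,0],[-145,195]])/1e3
c=np.array(c);cm,fm=c.mean(0),f.mean(0)
U,_,V=np.linalg.svd((c-cm).T@(f-fm));R=U@V;t=cm-R@fm
print('ang',np.degrees(np.arctan2(R[1,0],R[0,0])),'t',t,'res',((f@R.T+t-c)*1000).round(1).tolist())
cs=np.array([onz('scene',S(*q),.04)[:2] for q in [(62,218),(508,315),(545,150),(122,66)]])
fs=f[[1,0,3,2]];print('scene corners in fixture',((cs-t)@R*1000).round(1).tolist())
F=lambda w:((np.array(w)[:2]-t)@R*1000).round(1)
for nm,q in dict(leftend_mid=(187,203),cornerouter=(583,307),endR=(604,207),endL=(576,197),lowedge=(345,254),upedge=(420,240)).items(): print(nm,F(onz('top',T(*q),.04)))
for nm,q in dict(corner=(175,150),end1=(155,207),end2=(174,209),left=(458,208)).items(): print('s',nm,F(onz('scene',S(*q),.04)))
print('post top', F(onz('top',T(273,218),.084)),onz('top',T(273,218),.084))
P,e=two(T(273,219),S(399,140));print('2view post top',P,e,F(P))
print('scene base',F(onz('scene',S(397,196),.044)))
np.savez('fx.npz',R=R,t=t)
E
```

```text
ang -13.40422890379257 t [ 0.63526833 -0.13500473] res [[-0.6, -0.9], [0.2, 0.9], [0.2, 0.4], [0.3, -0.4]]
scene corners in fixture [[-62.3, 1.2], [-59.6, 199.6], [-146.1, 198.2], [-146.5, 3.0]]
leftend_mid [-104.6  165.7]
cornerouter [-109.5   35.2]
endR [-76.9  35.3]
endL [-75.7  44.8]
lowedge [-109.5  113. ]
upedge [-99.9  90.6]
s corner [-108.    39.1]
s end1 [-77.2  38.9]
s end2 [-78.1  47.2]
s left [-107.4  167.3]
post top [-104.8  138.8] [0.5654895  0.02430041 0.084     ]
2view post top [0.56518134 0.02550643 0.08607291] 0.002291072965181108 [-105.4  139.9]
scene base [-104.7  140.6]
```

```bash
cat >> h.py <<'E'
def st(goalf=None,z=None):
    s=ctrl.observe();f=np.load('fx.npz');R,t=f['R'],f['t']
    p=np.array(s['ee_pos']);F=(p[:2]-t)@R*1000;TR=np.array(s['tcp_rot'])
    y=TR[:2,1]@R
    print('t',s['t'],'fix',F.round(1),'z',round(p[2]*1000,1),'yawerr(rad,az to add)',round(float(-np.arctan2(y[0],y[1])),4),'F_fix',(np.array(s['wrist_force'])[:2]@R).round(1),round(s['wrist_force'][2],1),'w',s['grip_width'])
    if goalf is not None:
        w=np.r_[R@(np.array(goalf)/1000)+t,z/1000];print('tool delta mm',(TR.T@(w-p)*1000).round(1),'world goal',w.round(4))
E
python3 -c "
from h import *
st([-105,190],150)
print(onz('top',(183,233),.13))"
```

```text
t 0.1 fix [-656.9  608.6] z 230.4 yawerr(rad,az to add) 0.0123 F_fix [-0.6 -0.4] -0.7 w 0.08537794804375527
tool delta mm [-546.7 -425.2   81.1] world goal [0.5772 0.0742 0.15  ]
[0.56296173 0.19344798 0.13      ]
```

arm_command:
  increments:
    - [0, 0, 0.012, -10, -8, 0, 0]
    - [0, 0, 0, -20, -15, 0, 0]
    - [0, 0, 0, -30, -23, 0, 0]
    - [0, 0, 0, -30, -23, 0, 0]
    - [0, 0, 0, -30, -23, 0, 0]
    - [0, 0, 0, -30, -23, 0, 0]
    - [0, 0, 0, -30, -23, 0, 0]
    - [0, 0, 0, -30, -23, 0, 0]
    - [0, 0, 0, -30, -23, 0, 0]
    - [0, 0, 0, -30, -23, 0, 0]
    - [0, 0, 0, -30, -23, 0, 0]
    - [0, 0, 0, -30, -23, 0, 0]

```text
t: 1.3
ee_pos: [0.4008, 0.2848, 0.2313]
tcp_rot: [[-0.972, 0.233, -0.0], [0.233, 0.972, 0.0], [0.0, 0.0, -1.0]]
wrist_force: [0.3, 0.0, -0.0]
grip_width: -0.0002
```

```bash
python3 -c "
from h import *
st([-105,190],150)"
```

```text
t 1.3 fix [-325.4  354. ] z 231.3 yawerr(rad,az to add) -0.0012 F_fix [0.3 0.1] -0.0 w -0.00021992050850955716
tool delta mm [-220.7 -163.7   81.2] world goal [0.5772 0.0742 0.15  ]
```

arm_command:
  increments:
    - [0, 0, 0, -30, -23, 5, 0]
    - [0, 0, 0, -30, -23, 10, 0]
    - [0, 0, 0, -30, -22, 10, 0]
    - [0, 0, 0, -30, -22, 10, 0]
    - [0, 0, 0, -30, -22, 10, 0]
    - [0, 0, 0, -25, -20, 10, 0]
    - [0, 0, 0, -20, -16, 10, 0]
    - [0, 0, 0, -15, -10, 10, 0]
    - [0, 0, 0, -8, -5, 5, 0]
    - [0, 0, 0, 0, 0, 0, 0]
    - [0, 0, 0, 0, 0, 0, 0]

```text
t: 2.4
ee_pos: [0.5739, 0.0788, 0.1515]
tcp_rot: [[-0.973, 0.231, -0.0], [0.231, 0.973, 0.0], [0.0, 0.0, -1.0]]
wrist_force: [-0.7, 0.0, 0.8]
grip_width: -0.0003
```

```bash
python3 -c "
from h import *
st([-105,190],100)
for n in('scene','top'):
    p,d=ctrl.capture(n);cv2.imwrite(f'pics/{n}1.png',p)
    u,v,w,h=dict(top=(215,170,150,110),scene=(190,120,150,110))[n]
    cv2.imwrite(f'pics/{n}1z.png',cv2.resize(p[v:v+h,u:u+w],None,fx=5,fy=5,interpolation=cv2.INTER_CUBIC))
"
```

```text
t 2.4 fix [-109.3  193.7] z 151.5 yawerr(rad,az to add) 0.0005 F_fix [-0.6 -0.1] 0.8 w -0.00028701433633026316
tool delta mm [-4.3 -3.7 51.5] world goal [0.5772 0.0742 0.1   ]
```

View pics/top1z.png

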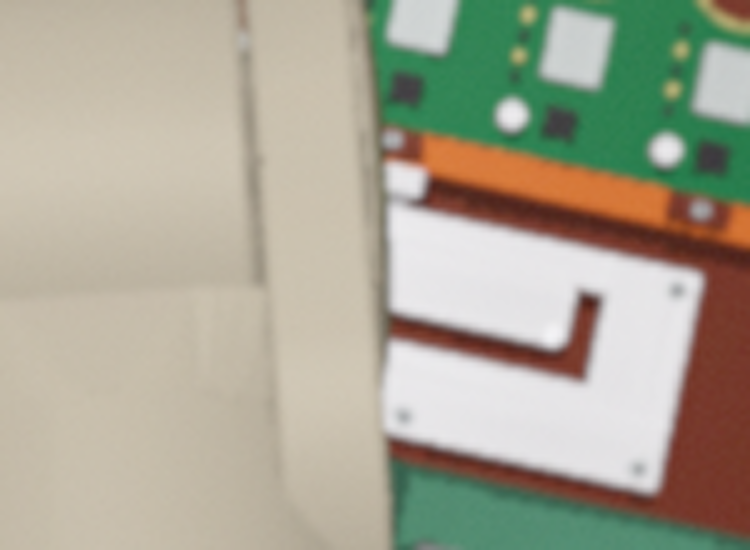

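View pics/scene1z.png

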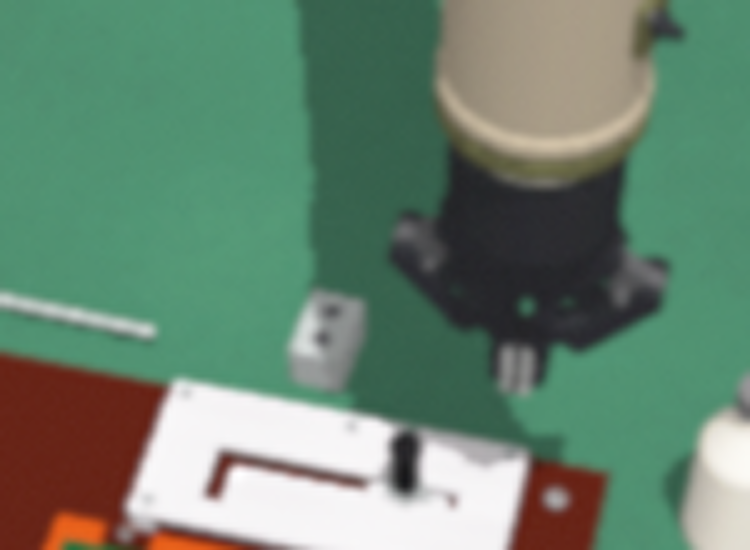

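Closed fingertip is about 28 mm across the jaw direction and sits about 30 mm behind the post (scene crop: tip at (517,385), post at (404,465)). Path down is clear, so I descend.

arm_command:
  increments:
    - [0, 0, 0, -2, 0, 6, 0]
    - [0, 0, 0, -2, 0, 12, 0]
    - [0, 0, 0, 0, 0, 15, 0]
    - [0, 0, 0, 0, 0, 15, 0]
    - [0, 0, 0, 0, 0, 15, 0]
    - [0, 0, 0, 0, 0, 13, 0]
    - [0, 0, 0, 0, 0, 11, 0]
    - [0, 0, 0, 0, 0, 7, 0]
    - [0, 0, 0, 0, 0, 3, 0]
    - [0, 0, 0, 0, 0, 0, 0]
    - [0, 0, 0, 0, 0, 0, 0]

```text
t: 3.6
ee_pos: [0.5786, 0.0772, 0.0548]
tcp_rot: [[-0.973, 0.232, 0.001], [0.232, 0.973, 0.0], [-0.001, 0.0, -1.0]]
wrist_force: [0.4, -0.5, 0.4]
grip_width: 0.0002
```

```bash
python3 -c "
from h import *
st([-105,170],54)
for n in('scene',):
    p,d=ctrl.capture(n);
    u,v,w,h=dict(top=(215,170,150,110),scene=(200,145,130,90))[n]
    cv2.imwrite(f'pics/{n}2z.png',cv2.resize(p[v:v+h,u:u+w],None,fx=6,fy=6,interpolation=cv2.INTER_CUBIC))
"
```

```text
t 3.6 fix [-104.3  193.3] z 54.8 yawerr(rad,az to add) 0.0001 F_fix [ 0.5 -0.4] 0.4 w 0.00018089945820013112
tool delta mm [  0.7 -23.3   0.8] world goal [0.5725 0.0547 0.054 ]
```

View pics/scene2z.png

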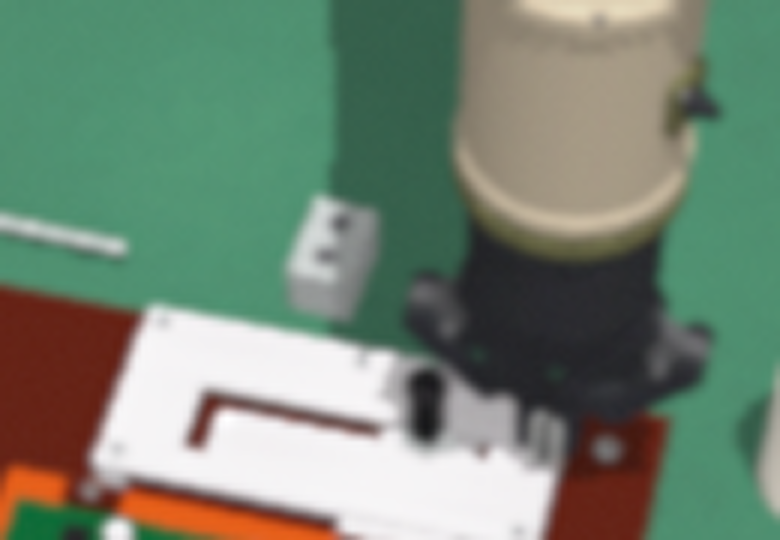

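The fingers are at post height beside it, with the post at (425,405) and the tip at (540,435). Now I move to contact and begin pushing.

arm_command:
  increments:
    - [0, 0, 0, 0, -6, 0, 0]
    - [0, 0, 0, 0, -8, 0, 0]
    - [0, 0, 0, 0, -6, 0, 0]
    - [0, 0, 0, 0, -4, 0, 0]
    - [0, 0, 0, 0, -4, 0, 0]
    - [0, 0, 0, 0, -4, 0, 0]
    - [0, 0, 0, 0, -4, 0, 0]
    - [0, 0, 0, 0, -4, 0, 0]

```text
t: 4.45
ee_pos: [0.569, 0.0388, 0.0543]
tcp_rot: [[-0.973, 0.231, 0.0], [0.231, 0.973, 0.001], [-0.0, 0.001, -1.0]]
wrist_force: [1.2, 3.0, 0.2]
grip_width: -0.0002
```

```bash
python3 -c "
from h import *
st([-105,66],54)
for n in('scene',):
    p,d=ctrl.capture(n);
    u,v,w,h=dict(top=(215,170,150,110),scene=(200,145,130,90))[n]
    cv2.imwrite(f'pics/{n}3z.png',cv2.resize(p[v:v+h,u:u+w],None,fx=6,fy=6,interpolation=cv2.INTER_CUBIC))
"
```

```text
t 4.45 fix [-104.7  153.7] z 54.3 yawerr(rad,az to add) 0.0011 F_fix [0.5 3.2] 0.2 w -0.00021143433122212276
tool delta mm [  0.4 -87.7   0.3] world goal [ 0.5484 -0.0465  0.054 ]
```

View pics/scene3z.png

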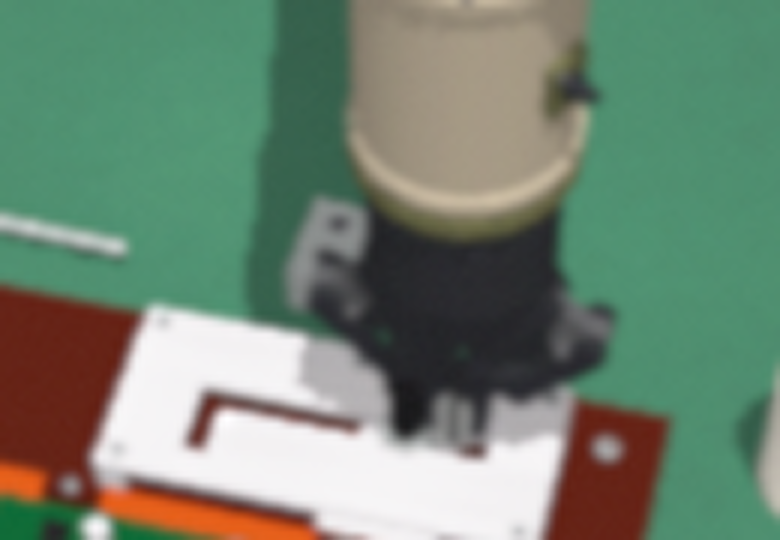

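In contact at 3.2 N and the nest is moving. Next comes most of the long leg.

arm_command:
  increments:
    - [0, 0, 0, 0, -5, 0, 0]
    - [0, 0, 0, 0, -7, 0, 0]
    - [0, 0, 0, 0, -7, 0, 0]
    - [0, 0, 0, 0, -7, 0, 0]
    - [0, 0, 0, 0, -7, 0, 0]
    - [0, 0, 0, 0, -7, 0, 0]
    - [0, 0, 0, 0, -7, 0, 0]
    - [0, 0, 0, 0, -7, 0, 0]
    - [0, 0, 0, 0, -7, 0, 0]
    - [0, 0, 0, 0, -6, 0, 0]
    - [0, 0, 0, 0, -4, 0, 0]
    - [0, 0, 0, 0, -2, 0, 0]

```text
t: 5.7
ee_pos: [0.5518, -0.0334, 0.0542]
tcp_rot: [[-0.973, 0.232, -0.0], [0.232, 0.973, -0.0], [0.0, -0.0, -1.0]]
wrist_force: [0.1, 2.6, 0.8]
grip_width: 0.0
```

```bash
python3 -c "
from h import *
st([-105,64],54)
for n in('scene',):
    p,d=ctrl.capture(n);
    u,v,w,h=dict(top=(215,170,150,110),scene=(190,145,130,90))[n]
    cv2.imwrite(f'pics/{n}4z.png',cv2.resize(p[v:v+h,u:u+w],None,fx=6,fy=6,interpolation=cv2.INTER_CUBIC))
"
```

```text
t 5.7 fix [-104.8   79.5] z 54.2 yawerr(rad,az to add) -0.0004 F_fix [-0.5  2.5] 0.8 w 2.6700545965473682e-05
tool delta mm [  0.2 -15.5   0.2] world goal [ 0.548  -0.0484  0.054 ]
```

View pics/scene4z.png

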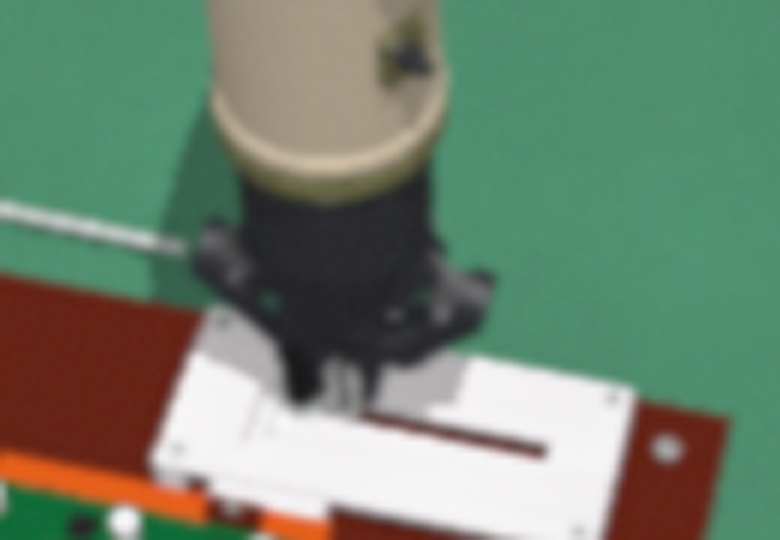

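arm_command:
  increments:
    - [0, 0, 0, 0, -3, 0, 0]
    - [0, 0, 0, 0, -3, 0, 0]
    - [0, 0, 0, 0, -3, 0, 0]
    - [0, 0, 0, 0, -2, 0, 0]
    - [0, 0, 0, 0, -1, 0, 0]
    - [0, 0, 0, 0, 0, 0, 0]

```text
t: 6.35
ee_pos: [0.5491, -0.0447, 0.0542]
tcp_rot: [[-0.973, 0.232, -0.0], [0.232, 0.973, -0.0], [0.0, -0.0, -1.0]]
wrist_force: [-1.1, 1.6, 1.0]
grip_width: -0.0003
```

```bash
python3 -c "
from h import *
st([-105,64],54)"
```

```text
t 6.35 fix [-104.8   67.8] z 54.2 yawerr(rad,az to add) -0.0002 F_fix [-1.5  1.3] 1.0 w -0.00025247361803367786
tool delta mm [ 0.2 -3.8  0.2] world goal [ 0.548  -0.0484  0.054 ]
```

arm_command:
  increments:
    - [0, 0, 0, 0, -1, 0, 0]
    - [0, 0, 0, 0, -1, 0, 0]
    - [0, 0, 0, 0, -1, 0, 0]

```text
t: 6.65
ee_pos: [0.5485, -0.0472, 0.0543]
tcp_rot: [[-0.973, 0.231, -0.0], [0.231, 0.973, 0.0], [0.0, 0.0, -1.0]]
wrist_force: [-0.3, 3.3, 0.1]
grip_width: 0.0001
```

arm_command:
  increments:
    - [0, 0, 0, 0, -0.7, 0, 0]
    - [0, 0, 0, 0, -0.7, 0, 0]

```text
t: 6.85
ee_pos: [0.5482, -0.0484, 0.0543]
tcp_rot: [[-0.973, 0.231, -0.0], [0.231, 0.973, 0.0], [0.0, 0.0, -1.0]]
wrist_force: [-1.1, 4.2, 2.4]
grip_width: -0.0002
```

```bash
python3 -c "
from h import *
st([-105,64],54)"
```

```text
t 6.85 fix [-104.8   64. ] z 54.3 yawerr(rad,az to add) 0.0003 F_fix [-2.1  3.9] 2.4 w -0.00018779069807575802
tool delta mm [ 0.2 -0.   0.3] world goal [ 0.548  -0.0484  0.054 ]
```

arm_command:
  increments:
    - [0, 0, 0, 0, -0.7, 0, 0]
    - [0, 0, 0, 0, -0.7, 0, 0]

```text
t: 7.05
ee_pos: [0.5481, -0.0487, 0.0543]
tcp_rot: [[-0.973, 0.23, 0.0], [0.23, 0.973, 0.001], [0.0, 0.001, -1.0]]
wrist_force: [0.7, 7.2, 1.8]
grip_width: -0.0
```

arm_command:
  increments:
    - [0, 0, 0, 0, -0.7, 0, 0]
    - [0, 0, 0, 0, -0.7, 0, 0]

```text
t: 7.25
ee_pos: [0.5481, -0.0489, 0.0544]
tcp_rot: [[-0.973, 0.229, 0.001], [0.229, 0.973, 0.002], [-0.0, 0.002, -1.0]]
wrist_force: [2.1, 11.1, 0.7]
grip_width: -0.0002
```

```bash
python3 -c "
from h import *
st([-105,64],54)
for n in('scene',):
    p,d=ctrl.capture(n);
    u,v,w,h=dict(top=(215,170,150,110),scene=(190,145,130,90))[n]
    cv2.imwrite(f'pics/{n}5z.png',cv2.resize(p[v:v+h,u:u+w],None,fx=6,fy=6,interpolation=cv2.INTER_CUBIC))
"
```

```text
t 7.25 fix [-104.8   63.5] z 54.4 yawerr(rad,az to add) 0.0024 F_fix [-0.6 11.3] 0.7 w -0.00020921229659703666
tool delta mm [0.2 0.5 0.4] world goal [ 0.548  -0.0484  0.054 ]
```

View pics/scene5z.png

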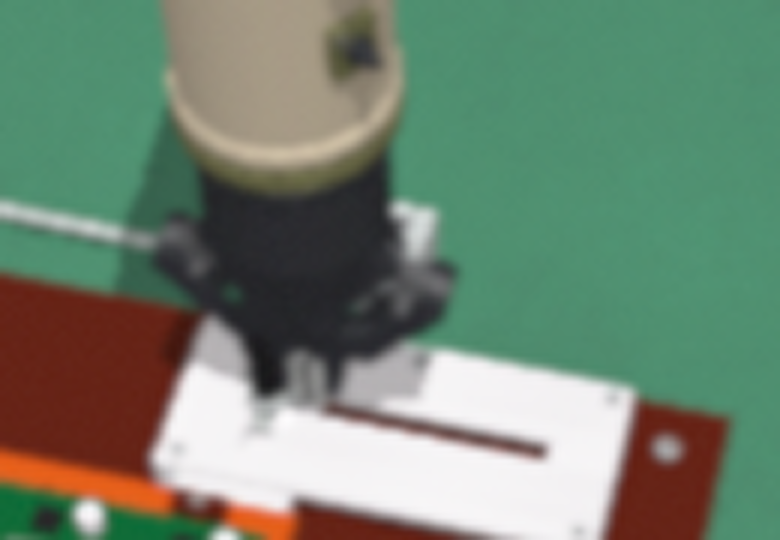

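The post is against the stop: the TCP holds still and force rises to 11 N. I back off and go round to the post's -x side.

arm_command:
  increments:
    - [0, 0, 0, 0, 4, 0, 0]
    - [0, 0, 0, 0, 8, 0, 0]
    - [0, 0, 0, 6, 4, 0, 0]
    - [0, 0, 0, 10, 0, 0, 0]
    - [0, 0, 0, 10, 0, 0, 0]
    - [0, 0, 0, 10, 0, 0, 0]
    - [0, 0, 0, 6, 0, 0, 0]
    - [0, 0, 0, 0, 0, 0, 0]

```text
t: 8.1
ee_pos: [0.5095, -0.0259, 0.0544]
tcp_rot: [[-0.973, 0.232, -0.0], [0.232, 0.973, 0.0], [0.0, 0.0, -1.0]]
wrist_force: [0.3, 0.2, 0.1]
grip_width: -0.0001
```

```bash
python3 -c "
from h import *
st([-147,40],54)
for n in('scene','top'):
    p,d=ctrl.capture(n);
    u,v,w,h=dict(top=(235,185,130,90),scene=(190,145,130,90))[n]
    cv2.imwrite(f'pics/{n}6z.png',cv2.resize(p[v:v+h,u:u+w],None,fx=6,fy=6,interpolation=cv2.INTER_CUBIC))
"
```

```text
t 8.1 fix [-147.7   77. ] z 54.4 yawerr(rad,az to add) 0.0003 F_fix [0.3 0.3] 0.1 w -7.527613359560438e-05
tool delta mm [ -0.7 -37.    0.4] world goal [ 0.5015 -0.062   0.054 ]
```

View pics/scene6z.png

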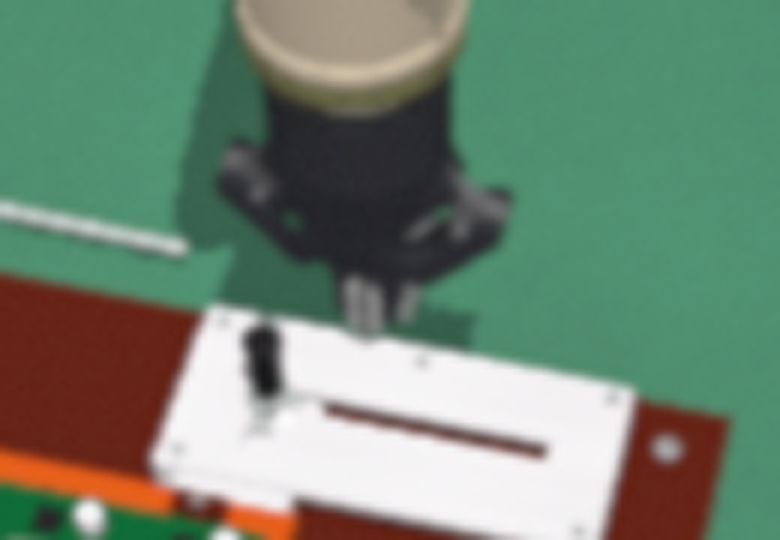

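View pics/top6z.png

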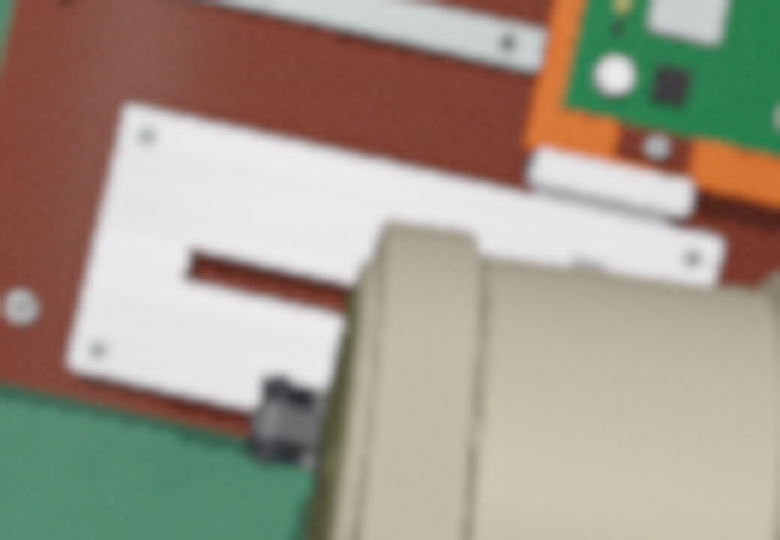

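```bash
python3 -c "
from h import *
f=np.load('fx.npz');R,t=f['R'],f['t']
S=lambda x,y:((x+.5)/6-.5+190,(y+.5)/6-.5+145)
for q,z in(((263,336),.084),((267,388),.044)):print(((onz('scene',S(*q),z)[:2]-t)@R*1000).round(1))
"
```

```text
[-106.6   41.8]
[-106.7   40.6]
```

The post stands at fixture (-106, 41), which is the corner. I line the fingers up behind it and then push +x.

arm_command:
  increments:
    - [0, 0, 0, 0, -6, 0, 0]
    - [0, 0, 0, 0, -9, 0, 0]
    - [0, 0, 0, 0, -9, 0, 0]
    - [0, 0, 0, 0, -8, 0, 0]
    - [0, 0, 0, 0, -5, 0, 0]
    - [0, 0, 0, -3, 0, 0, 0]
    - [0, 0, 0, -5, 0, 0, 0]
    - [0, 0, 0, -4, 0, 0, 0]
    - [0, 0, 0, 0, 0, 0, 0]

```text
t: 9.1
ee_pos: [0.5144, -0.0646, 0.0543]
tcp_rot: [[-0.973, 0.231, 0.0], [0.231, 0.973, -0.0], [-0.0, -0.0, -1.0]]
wrist_force: [-0.5, -0.5, -0.4]
grip_width: -0.0001
```

```bash
python3 -c "
from h import *
st([-103,40],54)
for n in('scene',):
    p,d=ctrl.capture(n);
    u,v,w,h=dict(top=(235,185,130,90),scene=(190,145,130,90))[n]
    cv2.imwrite(f'pics/{n}7z.png',cv2.resize(p[v:v+h,u:u+w],None,fx=6,fy=6,interpolation=cv2.INTER_CUBIC))
"
```

```text
t 9.1 fix [-133.9   40.4] z 54.3 yawerr(rad,az to add) 0.0008 F_fix [-0.4 -0.6] -0.4 w -5.583940647275105e-05
tool delta mm [-30.9  -0.5   0.3] world goal [ 0.5443 -0.0722  0.054 ]
```

View pics/scene7z.png

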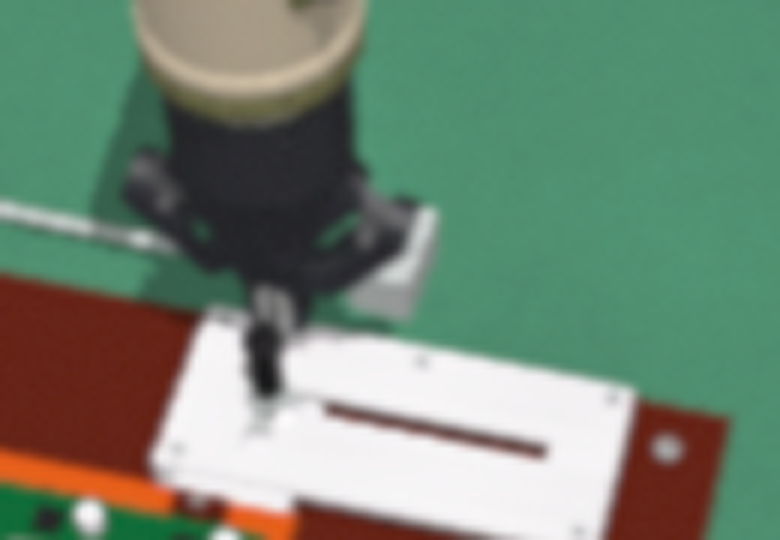

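arm_command:
  increments:
    - [0, 0, 0, -3, 0, 0, 0]
    - [0, 0, 0, -3, 0, 0, 0]
    - [0, 0, 0, -3, 0, 0, 0]
    - [0, 0, 0, -3, 0, 0, 0]

```text
t: 9.55
ee_pos: [0.5249, -0.0675, 0.0541]
tcp_rot: [[-0.973, 0.231, -0.001], [0.231, 0.973, 0.0], [0.001, 0.0, -1.0]]
wrist_force: [-2.6, 1.2, 2.3]
grip_width: -0.0001
```

arm_command:
  increments:
    - [0, 0, 0, -3, 0, 0, 0]
    - [0, 0, 0, -3, 0, 0, 0]
    - [0, 0, 0, -3, 0, 0, 0]

```text
t: 9.85
ee_pos: [0.534, -0.0697, 0.0542]
tcp_rot: [[-0.973, 0.232, -0.001], [0.232, 0.973, 0.0], [0.001, -0.0, -1.0]]
wrist_force: [-3.2, 1.4, 1.4]
grip_width: -0.0003
```

```bash
python3 -c "
from h import *
st([-101,40],54)
for n in('scene',):
    p,d=ctrl.capture(n);
    u,v,w,h=dict(top=(235,185,130,90),scene=(190,145,130,90))[n]
    cv2.imwrite(f'pics/{n}8z.png',cv2.resize(p[v:v+h,u:u+w],None,fx=6,fy=6,interpolation=cv2.INTER_CUBIC))
"
```

```text
t 9.85 fix [-113.7   40.1] z 54.2 yawerr(rad,az to add) 0.0003 F_fix [-3.4  0.6] 1.4 w -0.0003330368684445903
tool delta mm [-12.7  -0.1   0.2] world goal [ 0.5463 -0.0727  0.054 ]
```

View pics/scene8z.png

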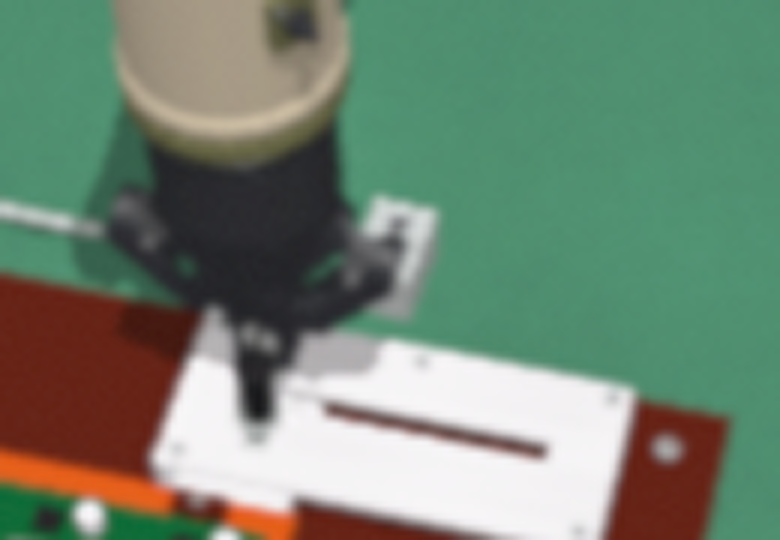

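The post is now going into the short leg, with its base at about (258,415) in the crop and 3 N on the fingers. I continue to the end stop.

arm_command:
  increments:
    - [0, 0, 0, -2, 0, 0, 0]
    - [0, 0, 0, -2, 0, 0, 0]
    - [0, 0, 0, -2, 0, 0, 0]
    - [0, 0, 0, -2, 0, 0, 0]
    - [0, 0, 0, -1, 0, 0, 0]

```text
t: 10.4
ee_pos: [0.5428, -0.0718, 0.0542]
tcp_rot: [[-0.973, 0.232, -0.0], [0.232, 0.973, -0.0], [0.0, -0.0, -1.0]]
wrist_force: [-2.8, 1.9, 0.3]
grip_width: -0.0002
```

arm_command:
  increments:
    - [0, 0, 0, -1, 0, 0, 0]
    - [0, 0, 0, -1, 0, 0, 0]

```text
t: 10.6
ee_pos: [0.5447, -0.0723, 0.0543]
tcp_rot: [[-0.973, 0.232, -0.0], [0.232, 0.973, -0.0], [0.0, -0.0, -1.0]]
wrist_force: [-2.9, 1.8, 1.2]
grip_width: -0.0002
```

```bash
python3 -c "
from h import *
st([-101,40],54)"
```

```text
t 10.6 fix [-102.7   40. ] z 54.3 yawerr(rad,az to add) 0.0001 F_fix [-3.2  1.1] 1.2 w -0.00023423777200518392
tool delta mm [-1.7  0.   0.3] world goal [ 0.5463 -0.0727  0.054 ]
```

arm_command:
  increments:
    - [0, 0, 0, -0.8, 0, 0, 0]
    - [0, 0, 0, -0.8, 0, 0, 0]

```text
t: 10.8
ee_pos: [0.5459, -0.0726, 0.0542]
tcp_rot: [[-0.973, 0.232, -0.001], [0.232, 0.973, 0.0], [0.001, -0.0, -1.0]]
wrist_force: [-5.4, 2.4, 2.1]
grip_width: 0.0002
```

arm_command:
  increments:
    - [0, 0, 0, -0.8, 0, 0, 0]
    - [0, 0, 0, -0.8, 0, 0, 0]

```text
t: 11.0
ee_pos: [0.5463, -0.0726, 0.054]
tcp_rot: [[-0.973, 0.232, -0.003], [0.232, 0.973, 0.001], [0.003, 0.0, -1.0]]
wrist_force: [-11.9, 3.2, 6.4]
grip_width: -0.0001
```

arm_command:
  increments:
    - [0, 0, 0, -0.8, 0, 0, 0]
    - [0, 0, 0, -0.8, 0, 0, 0]

```text
t: 11.2
ee_pos: [0.5467, -0.0727, 0.0539]
tcp_rot: [[-0.973, 0.232, -0.006], [0.232, 0.973, 0.002], [0.006, 0.0, -1.0]]
wrist_force: [-17.3, 4.8, 11.9]
grip_width: -0.0001
```

```bash
python3 -c "
from h import *
st([-101,40],54)"
```

```text
t 11.2 fix [-100.6   40.1] z 53.9 yawerr(rad,az to add) 0.0003 F_fix [-17.9   0.6] 11.9 w -0.0001018223661578659
tool delta mm [ 0.4 -0.1 -0.1] world goal [ 0.5463 -0.0727  0.054 ]
```

End stop reached: force rises to 18 N with the TCP stalled at about -100.6. I draw back, then lift.

arm_command:
  increments:
    - [0, 0, 0, 4, 0, 0, 0]
    - [0, 0, 0, 10, 0, 0, 0]
    - [0, 0, 0, 14, 0, 0, 0]
    - [0, 0, 0, 14, 0, -5, 0]
    - [0, 0, 0, 8, 0, -15, 0]
    - [0, 0, 0, 0, 5, -20, 0]
    - [0, 0, 0, 0, 15, -20, 0]
    - [0, 0, 0, 0, 25, -20, 0]
    - [0, 0, 0, 0, 30, -20, 0]
    - [0, 0, 0, 0, 30, -15, 0]
    - [0, 0, 0, 0, 30, -5, 0]
    - [0, 0, 0, 0, 30, 0, 0]

```text
t: 12.4
ee_pos: [0.5401, 0.0999, 0.176]
tcp_rot: [[-0.973, 0.232, 0.004], [0.232, 0.973, 0.001], [-0.004, 0.002, -1.0]]
wrist_force: [0.5, 0.6, 0.7]
grip_width: -0.0001
```

arm_command:
  increments:
    - [0, 0, 0, 0, 30, 0, 0]
    - [0, 0, 0, 5, 30, 0, 0]
    - [0, 0, 0, 5, 30, 0, 0]
    - [0, 0, 0, 5, 30, 0, 0]
    - [0, 0, 0, 0, 20, 0, 0]
    - [0, 0, 0, 0, 10, 0, 0]
    - [0, 0, 0, 0, 0, 0, 0]
    - [0, 0, 0, 0, 0, 0, 0]

```text
t: 13.2
ee_pos: [0.5594, 0.2465, 0.1743]
tcp_rot: [[-0.972, 0.233, 0.0], [0.233, 0.972, -0.001], [-0.001, -0.001, -1.0]]
wrist_force: [0.4, -1.1, 1.2]
grip_width: -0.0002
```

```bash
python3 -c "
from h import *
st()
for n in('scene','top'):
    p,d=ctrl.capture(n);cv2.imwrite(f'pics/{n}9.png',p)
    u,v,w,h=dict(top=(235,185,130,90),scene=(190,145,130,90))[n]
    cv2.imwrite(f'pics/{n}9z.png',cv2.resize(p[v:v+h,u:u+w],None,fx=6,fy=6,interpolation=cv2.INTER_CUBIC))
"
```

```text
t 13.2 fix [-162.3  353.6] z 174.3 yawerr(rad,az to add) -0.0013 F_fix [ 0.7 -1. ] 1.2 w -0.00019718202052591144
```

View pics/scene9z.png

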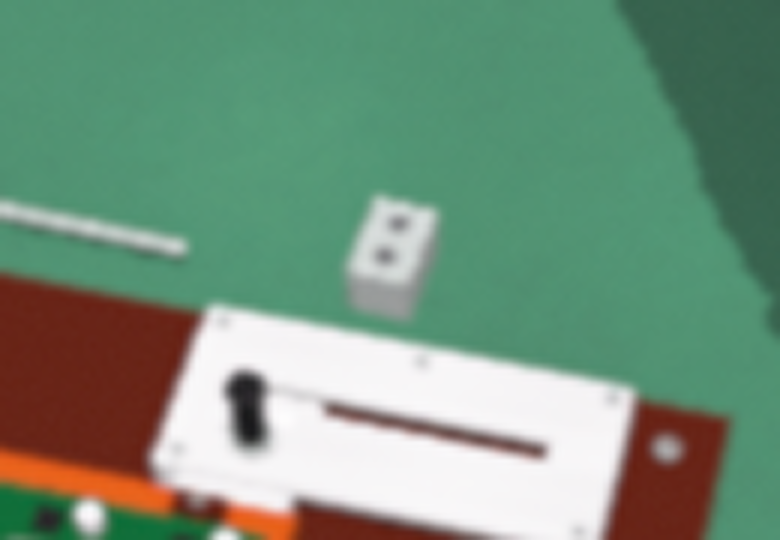

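View pics/top9z.png

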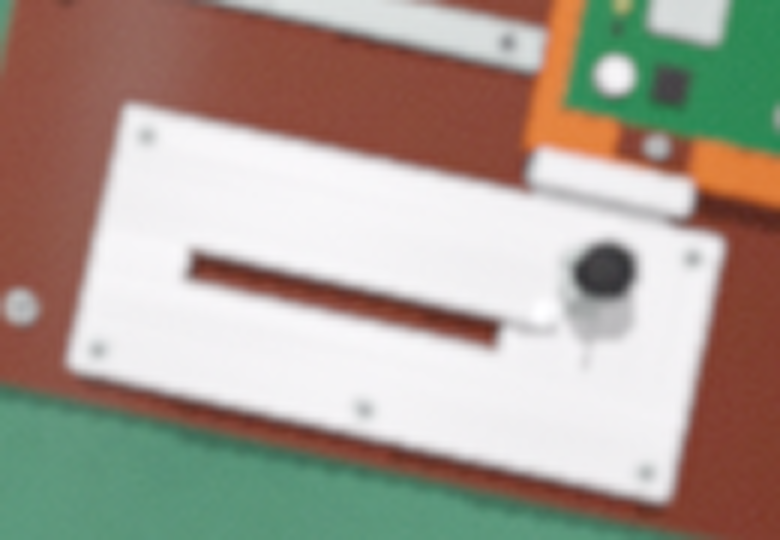

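View pics/top9.png

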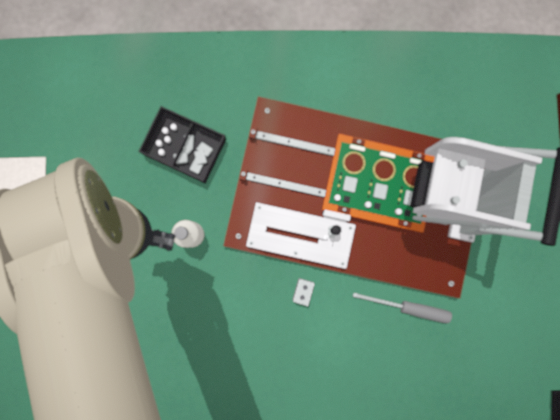

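```bash
python3 -c "
from h import *
f=np.load('fx.npz');R,t=f['R'],f['t']
F=lambda w:((np.array(w)[:2]-t)@R*1000).round(1)
T=lambda x,y:((x+.5)/6-.5+235,(y+.5)/6-.5+185)
S=lambda x,y:((x+.5)/6-.5+190,(y+.5)/6-.5+145)
print(F(onz('top',T(605,270),.084)),F(onz('scene',S(245,387),.084)),F(onz('scene',S(251,435),.044)))
P,e=two(T(605,270),S(245,387));print(P,e,F(P))
a=cv2.imread('pics/top0.png').astype(int);b=cv2.imread('pics/top9.png').astype(int)
d=abs(a-b).max(2)
for n,(u,v,w,h) in dict(bottle=(172,218,34,32),block=(290,276,28,34),driver=(350,288,108,38),tray=(136,104,94,84)).items():print(n,(d[v:v+h,u:u+w]>50).sum())
"
```

```text
[-80.5  40.5] [-79.6  41.7] [-81.3  40.7]
[ 0.56644278 -0.07664604  0.0824977 ] 0.0010287290071235775 [-80.5  40.8]
bottle 15
block 0
driver 0
tray 0
```

arm_command:
  increments:
    - [0, 0, 0, 0, 0, -10, 0]
    - [0, 0, 0, 0, 5, -20, 0]
    - [0, 0, 0, 0, 15, -20, 0]
    - [0, 0, 0, 0, 20, -10, 0]
    - [0, 0, 0, 0, 20, 0, 0]
    - [0, 0, 0, 0, 10, 0, 0]
    - [0, 0, 0, 0, 0, 0, 0]
    - [0, 0, 0, 0, 0, 0, 0]
    - [0, 0, 0, 0, 0, 0, 0]

```text
t: 14.2
ee_pos: [0.5755, 0.3146, 0.2343]
tcp_rot: [[-0.972, 0.233, -0.0], [0.233, 0.972, -0.001], [-0.0, -0.001, -1.0]]
wrist_force: [-0.7, 0.7, 1.1]
grip_width: -0.0
```

```bash
python3 -c "
from h import *
p,_=ctrl.capture('top')
d=abs(cv2.imread('pics/top0.png').astype(int)-p).max(2)
print('bottle diff',(d[218:250,172:206]>50).sum())
print(ctrl.sign_off())"
```

```text
bottle diff 0
the job is handed in; nothing more can be done
None
```

The nest is fully in under the press and locked, with the post at the end of the short leg. I handed the job in at about 14 s of the 42 s allowed.

- **Long leg:** I pushed the post with the closed fingers until it met the slot's stop. The fingers stalled with the force rising to 11 N, and the post measured about (-106, 41) mm in the fixture frame, which is the corner.
- **Short leg:** I drew back, went round to the post's other side and pushed it sideways to its end stop. The fingers stalled again, at 18 N. I then drew the hand clear.
- **Final check on the post:** The two camera views put it at (-80.5, 40.8) mm. That is 24.3 mm from the long leg's middle line, against about 25 mm for locked, and within the roughly 2 mm camera accuracy.
- **Bystanders:** The before-and-after top pictures show no change at the block, screwdriver, tray or bottle. The first bottle check showed 15 changed pixels while the hand was still above the bottle. After the hand moved away it showed none.
- **Small disagreement:** The scene camera read positions on the gate plate up to about 5 mm different from the top camera. I relied on the contact stops as well as the pictures.

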